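Dry-stack two circuit boards in their assembly nests

TASK

Set up the two bonding jobs. Lay the larger circuit board flat in the larger nest, the heat sink (fins up) centred on that board, and the transformer, as a weight, upright and centred on the heat sink; lay the smaller circuit board flat in the smaller nest and the terminal strip, screws up, centred along it. Everything lies lengthwise in line with what is under it; leave the relay, the upright hex bolt and the round wick reel that stand among the parts where they are, and let go of everything at the end.

Things in the scene. Friction and masses are not known exactly. Their poses are not given: they have to be found in the camera images.
- nest_large: the larger assembly nest, fixed: grey painted base plate 78 x 110 mm, upper face 6 mm above the bench, with four black L-shaped corners to 14 mm above the bench round an opening of 66 x 98 mm; the middle 68 mm of each long side is open for fingers. Origin: centre of its underside, on the bench; z up, y along the long side.
- nest_small: the smaller assembly nest, fixed, of the same make: plate 64 x 84 mm, upper face 6 mm and corners 14 mm above the bench, opening 52 x 72 mm, the middle 50 mm of each long side open for fingers. Origin: centre of its underside; z up, y along the long side. (Keep clear of the fixed magnifier lamp: its head hangs about 0.2 m over the mat far to the right, its bars cross behind the work.)
- board_large: the larger loose green circuit board with parts on it, 55 x 85 mm to the eye; to the touch a solid block 52 (x) x 80 (y) x 14 mm with a flat top, to be gripped across its 52 mm width; 40 g. Origin: centre of its underside; z up, y along the long side.
- board_small: the smaller loose green circuit board, 42 x 60 mm to the eye; to the touch a solid block 40 (x) x 56 (y) x 14 mm with a flat top, to be gripped across its 40 mm width; 25 g. Origin: centre of its underside; z up, y along the long side.
- heatsink: the bare metal finned heat sink, 40 (x) x 60 (y) x 24 mm: a 4 mm base with seven thin upright fins that run along x up to 24 mm, grippable across x (40 mm) on the fin ends; about 60 to 85 g. Origin: centre of its underside; z up (fins up), y along the long side.
- transformer: the small mains transformer: dark core 40 (x) x 48 (y) mm, 2 to 42 mm high, on a 2 mm foot plate 42 x 66 mm; its coil stands out to 28 mm either side in x where |y| < 15 mm; two short pins on top at -x (to 44 mm). Grip it across the core in y (48 mm); 250 to 370 g. Origin: centre of its underside; z up, y along the foot plate. It may face either way.
- terminal_strip: the pale grey screw terminal strip, a bar 18 (x) x 60 (y) x 15 mm (17 mm to the eye), with screw heads on top; 30 g. Origin: centre of its underside; z up, y along its length.
- relay: bystander: an upright orange plug relay, a block 22 x 28 x 34 mm. Origin: centre of its underside. Leave it where it stands.
- bolt: bystander: a plain steel hex bolt standing upright on its head, 12 mm across and 28 mm high. Origin: centre of its underside. Leave it where it stands.
- wick: bystander: a flat black round wick reel, 46 mm across and 9 mm high. Origin: centre of its underside. Leave it where it lies.

How it is judged:
At the end, for the whole second after the job is handed in: Boards flat on the floor of their own nests (centres within 10 mm per axis), the other parts each upright on the stated one (within 12 mm per axis, fully resting within 4 mm), long sides in line within 0.25 rad either way round, tilt under 0.08 rad, all released and at rest (x of board_large in the frame of nest_large between -0.01 and 0.01 m and y of board_large in the frame of nest_large between -0.01 and 0.01 m and z of board_large in the frame of nest_large between 0.002 and 0.01 m and angle between the y axis of board_large and the y axis of nest_large, either way round below 0.25 rad and angle between each of board_large, heatsink, transformer, board_small, terminal_strip's own z axis and vertical below 0.08 rad and linear speed of each of board_large, heatsink, transformer, board_small, terminal_strip below 0.02 m/s and x of heatsink in the frame of board_large between -0.012 and 0.012 m and y of heatsink in the frame of board_large between -0.012 and 0.012 m and z of heatsink in the frame of board_large between 0.01 and 0.018 m and angle between the y axis of heatsink and the y axis of board_large, either way round below 0.25 rad and x of transformer in the frame of heatsink between -0.012 and 0.012 m and y of transformer in the frame of heatsink between -0.012 and 0.012 m and z of transformer in the frame of heatsink between 0.02 and 0.028 m and angle between the y axis of transformer and the y axis of heatsink, either way round below 0.25 rad and x of board_small in the frame of nest_small between -0.01 and 0.01 m and y of board_small in the frame of nest_small between -0.01 and 0.01 m and z of board_small in the frame of nest_small between 0.002 and 0.01 m and angle between the y axis of board_small and the y axis of nest_small, either way round below 0.25 rad and x of terminal_strip in the frame of board_small between -0.012 and 0.012 m and y of terminal_strip in the frame of board_small between -0.012 and 0.012 m and z of terminal_strip in the frame of board_small between 0.01 and 0.018 m and angle between the y axis of terminal_strip and the y axis of board_small, either way round below 0.25 rad); the robot touches nothing.
It fails at once if the relay was shoved more than 30 mm or tipped over (distance of relay from where it was at the start of the episode above 0.03 m or angle between relay's own z axis and vertical above 0.6 rad).
It fails at once if the bolt was shoved more than 30 mm or tipped over (distance of bolt from where it was at the start of the episode above 0.03 m or angle between bolt's own z axis and vertical above 0.6 rad).
It fails at once if the wick was shoved more than 30 mm or tipped over (distance of wick from where it was at the start of the episode above 0.03 m or angle between wick's own z axis and vertical above 0.6 rad).
It also fails if it takes over 131 s, if anything falls off the work surface, if the arm or the gripper's body presses on something with over 40 N, if the wrist force passes 120 N, or if a joint passes its speed limit or range.

ROBOT

A 6-joint arm with a two-finger parallel gripper is mounted at the origin on a cart in front of the work surface, level with it; the furniture and walls round the work are solid. World frame = base frame: x ahead of the robot, y to its left, z up, the work surface at z = 0. Lengths are in m, angles in rad, forces in N, time in s.
With the tool pointing down it reaches from about 0.375 to 0.975 m from the base axis. Payload 3.8 kg.
Tool frame: the origin (TCP) lies midway between the tips of the shut fingers; the grasp point (between the pads) lies env.tcp_to_grasp behind it (env.tcp_to_grasp is the distance from the TCP to the grasp point, in m); z points along the fingers, y is the line along which they close (so a half turn about z gives the same grasp; the last joint's range is limited). The gripper opens to 88 mm and grips with 3 to 60 N. Pads are 18 mm wide; open, the fingers measure 123 mm over their backs; the gripper's body (75 mm by 187 mm) begins 45 mm behind the grasp point.
Start: joints at [-1.334, 0.264, 1.604, -0, 1.274, -0.037], TCP at [0.183, -0.65, 0.21] pointing down, gripper open.
Joint ranges: [-2.63, 2.63], [-0.94, 2.18], [0.31, 2.57], [-1.31, 4.45], [0, 2.66], [-2.55, 2.55]. Speed limits (rad/s): [2.57, 2.57, 3.14, 3.14, 3.14, 3.14].

INTERFACE

Orientations are given as a unit quaternion [x, y, z, w].
In Python, from rig import env gives the robot as it stands.
- The arm moves only by the tool move_arm, never from a script. Its argument "plan" is a list of rows, each a list of 2 entries, a list of its own where there are three numbers: the shift along the world's x, y, z in mm, then the turn, a rotation vector about the world's x, y, z in rad. A call has 1 to 8 rows; each row shifts and turns the commanded pose from where the row before left it; what a row does not reach is not made up. A row lasts 1/10 s, in which the tool goes at most 50 mm and 8.59 degrees, less where a joint would pass 70% of its speed; a pose out of reach is approached as far as the arm can. A call with a gripper value outside its range is refused whole. "claw" is the opening, from 0 (shut) to 1 (fully open), set as the call begins (left out, the last holds). The fingers move at their own pace and stop on an object; the grip force is fixed at half the most. Time passes only in rows, so rows that do not move let the fingers close. It gives the time, the measured TCP pose, the force, the opening and the grip force at its end, in the units of the state.
- env.sense(): the state, without advancing time (a new reading comes with each control period).
- env.camera(name): name is "side" or "top"; returns a dict with "image" (480x640x3 uint8, blue, green, red), "fx", "fy", "cx", "cy" (pixels), "k1" (the pictures are not rectified: a ray, as slopes to the right and down, at radius r is drawn at 1 + k1 r^2 times it, then the intrinsics apply), "camera_from_world" (4x4, takes a point from world to camera coordinates). Camera axes: x right, y up, looking along -z (the intrinsics and any distortion apply to the point x, -y, -z); pixel columns grow to the right and rows downward; lengths in m; the calibration is good to about 2 mm. A picture is of the moment at which its call begins. There is no depth.
- env.sign_off(): hands the job in; it is judged then, once.
The state is a dict: "clock": time; "joint_positions": joint angles; "qvel": joint speeds; "tau": joint torques, N m; "eef_pos": TCP position; "tcp_rot": TCP orientation; "contact_force": force on the tool from outside, world axes, zero at the start; "wrist_torque": the same for the moment, N m; "grip_width": finger opening in m; "finger_force": force on a finger pad.
Only numpy, scipy, OpenCV 4.12 (cv2) and the standard library are available. Lean on these libraries where they do the work, as an engineer would, in place of code of your own. Each camera call takes 0.05 s, during which the arm holds its last target. There are 200 camera calls.

## Working session

There is one attempt and no reset: what is moved stays moved. The work goes in short steps, Python scripts to look and compute and a tool call to move; the robot and the scene stay as the last step left them, time stands still between calls to the robot, and variables do not carry over. Pictures are saved under pics/ and viewed, at most 14 in all, crops included, and the job is handed in when it is done.

Besides the shell and the picture viewer there is one more tool, called after "Call:" by a JSON object that holds its "api" and its "payload". move_arm: Moves the arm, as the interface text tells. Its arguments: {"type":"object","properties":{"plan":{"type":"array"},"claw":{"type":"number"}},"required":["plan"]}

```bash
ls; mkdir -p pics; python3 - <<'E'
from rig import env
import cv2
for n in("top","side"):
    c=env.camera(n); cv2.imwrite(f"pics/{n}0.png",c["image"]); print(n,c["fx"],c["fy"],c["cx"],c["cy"],c["k1"]); print(c["camera_from_world"])
print(env.tcp_to_grasp, env.sense())
E
```

```text
pics
top 470.06066783853237 470.06066783853237 319.70433217485464 232.88515755947606 -0.05800997983056833
[[-3.05235561e-03 -9.99763720e-01  2.15217947e-02  2.57710267e-02]
 [ 9.94435960e-01 -7.68446325e-04  1.05340073e-01 -5.83269274e-01]
 [-1.05298645e-01  2.17235820e-02  9.94203340e-01 -8.59335427e-01]
 [ 0.00000000e+00  0.00000000e+00  0.00000000e+00  1.00000000e+00]]
side 608.3973911084804 608.3973911084804 319.9756886559906 242.5007161173954 0.01126565963290004
[[ 0.97859842 -0.20572939  0.00453372 -0.54156619]
 [ 0.10489804  0.51768355  0.84911728 -0.10410735]
 [-0.17703541 -0.83046924  0.52818491 -1.0201195 ]
 [ 0.          0.          0.          1.        ]]
0.0187 {'clock': 0.1, 'joint_positions': array([-1.33390536e+00,  2.64679546e-01,  1.60523235e+00, -1.83670025e-05,
        1.27372201e+00, -3.68691854e-02]), 'qvel': array([ 2.91148137e-04, -3.24089399e-03, -3.94733053e-03, -7.93504513e-04,
       -5.49607512e-04, -3.77972378e-05]), 'tau': array([ 2.62239873e-04, -5.03618860e+01, -3.58071506e+01,  7.30726356e-02,
        2.33447598e-02, -5.83779229e-05]), 'eef_pos': array([ 0.18233423, -0.64917134,  0.20841416]), 'tcp_rot': array([ 9.90645656e-01,  1.36455642e-01, -1.10638162e-04, -1.01464853e-03]), 'contact_force': array([ 0.60433941,  0.05159265, -0.43749117]), 'wrist_torque': array([-0.02649546,  0.05107645, -0.01387732]), 'finger_force': 0.0, 'grip_width': 0.08851176342171913}
```

View pics/top0.png

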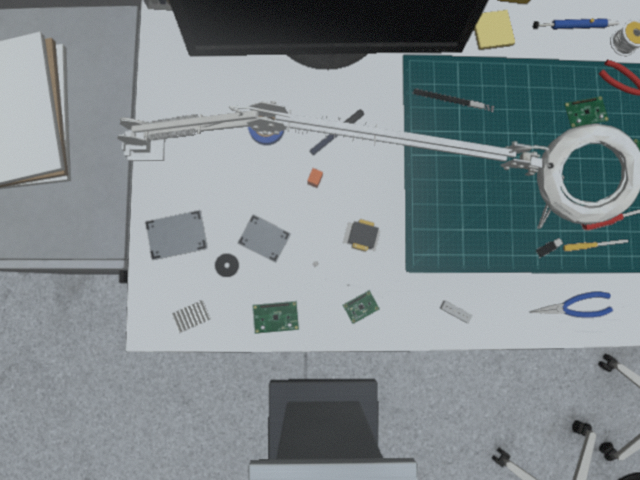

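View pics/side0.png

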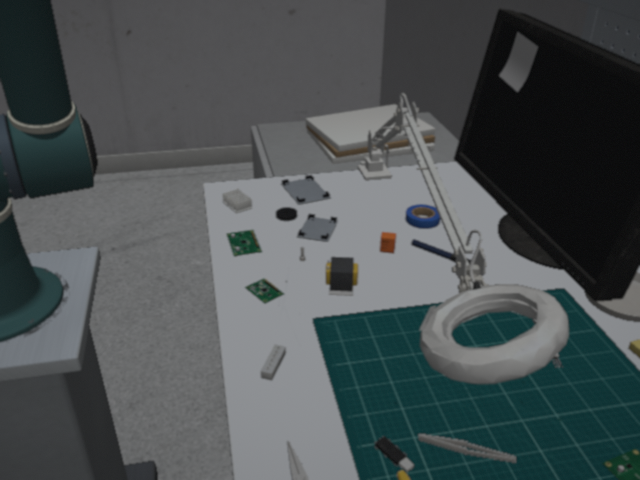

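The top view shows the nests at (176,235) and (264,238), the boards at (276,317) and (361,307), the heat sink at (191,316), the transformer at (362,235) and the strip at (456,311). The bystanders are the wick at (227,265), the bolt at (316,264) and the relay at (315,177). The side view shows all of them too. Next I'll take enlarged crops.

```bash
cat > h.py <<'E'
import numpy as np, cv2
from rig import env
def ray(c,uv):
    uv=np.atleast_2d(np.asarray(uv,float))
    K=np.array([[c["fx"],0,c["cx"]],[0,c["fy"],c["cy"]],[0,0,1]])
    n=cv2.undistortPoints(uv[:,None],K,np.array([c["k1"],0,0,0,0.]))[:,0]
    M=np.asarray(c["camera_from_world"]);R,t=M[:3,:3],M[:3,3]
    d=np.c_[n[:,0],-n[:,1],-np.ones(len(n))]@R
    return -R.T@t,d/np.linalg.norm(d,axis=1)[:,None]
def plane(c,uv,z):
    o,d=ray(c,uv); return o+d*((z-o[2])/d[:,2])[:,None]
def tri(c1,p1,c2,p2):
    o1,d1=ray(c1,p1);o2,d2=ray(c2,p2);out=[]
    for a,b in zip(d1,d2):
        s=np.linalg.lstsq(np.c_[a,-b],o2-o1,rcond=None)[0]
        P,Q=o1+a*s[0],o2+b*s[1]; out.append(np.r_[(P+Q)/2,np.linalg.norm(P-Q)])
    return np.array(out)
E
python3 - <<'E'
import cv2
t=cv2.imread("pics/top0.png");s=cv2.imread("pics/side0.png")
def crop(i,x0,y0,x1,y1,k,n): cv2.imwrite(n,cv2.resize(i[y0:y1,x0:x1],None,fx=k,fy=k,interpolation=cv2.INTER_CUBIC))
crop(t,140,200,300,340,4.2857 if 0 else 4,"pics/t1.png")
crop(t,300,200,480,330,4,"pics/t2.png")
crop(s,215,170,375,310,4,"pics/s1.png")
E
```

```text
(no output)
```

View pics/t1.png

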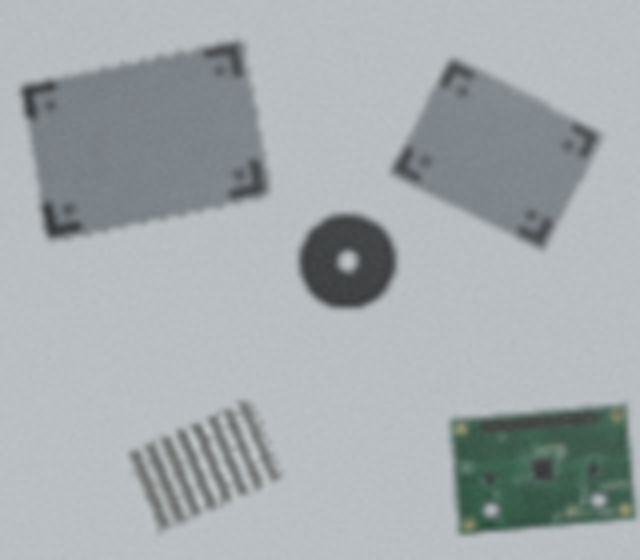

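View pics/t2.png

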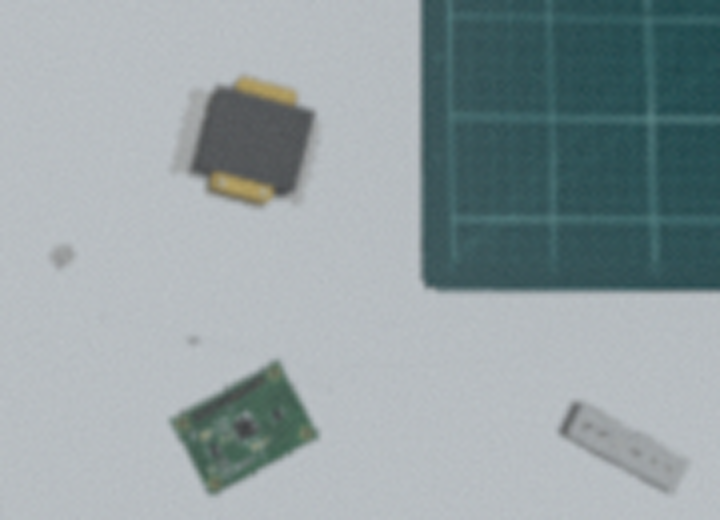

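View pics/s1.png

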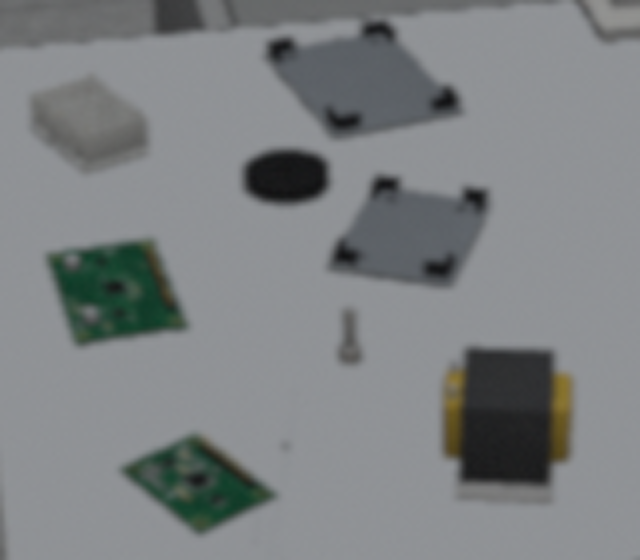

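The crops show every corner clearly: nest corners (black L's), board corners, the transformer core's top face, and the heat sink's fin tops. Next I'll triangulate these corners and fit rectangles automatically in the top view.

```bash
cat > m.py <<'E'
from h import *
ct=env.camera("top");cs=env.camera("side")
f=lambda p,o:(np.array(p,float)+.5)/4-.5+np.array(o)
T1=(140,200);T2=(300,200);S=(215,170)
P={"bl":(f([(452,420),(626,404),(634,517),(461,533)],T1),f([(152,240),(187,326),(80,344),(48,254)],S)),
"bs":(f([(170,420),(278,361),(319,436),(212,494)],T2),f([(200,434),(273,494),(203,531),(122,469)],S)),
"hs":(f([(132,453),(247,402),(281,477),(161,531)],T1),f([(92,76),(148,122),(85,140),(33,92)],S)),
"tr":(f([(215,87),(314,112),(292,195),(192,172)],T2),f([(553,350),(551,413),(463,413),(467,350)],S)),
"nl":(f([(22,88),(243,42),(268,192),(48,238)],T1),f([(375,22),(462,103),(333,125),(268,42)],S)),
"ns":(f([(453,58),(600,135),(545,248),(393,173)],T1),f([(488,190),(455,275),(332,255),(375,180)],S)),
}
np.set_printoptions(precision=1,suppress=True)
for k,(a,b) in P.items():
    X=tri(ct,a,cs,b)*1000; print(k,"\n",X,"mean",X.mean(0)); print(" sides",np.linalg.norm(np.diff(X[[0,1,2,3,0],:3],axis=0),axis=1))
t,s=ct["image"],cs["image"]
hsv=cv2.cvtColor(t,cv2.COLOR_BGR2HSV);g=cv2.cvtColor(t,cv2.COLOR_BGR2GRAY)
bg=cv2.medianBlur(g,5)
def rect(name,mask,box,z):
    m=np.zeros_like(g);x0,y0,x1,y1=box;m[y0:y1,x0:x1]=mask[y0:y1,x0:x1]
    m=cv2.morphologyEx(m,cv2.MORPH_CLOSE,np.ones((5,5)))
    c=max(cv2.findContours(m,0,cv2.CHAIN_APPROX_NONE)[0],key=cv2.contourArea)[:,0]
    r=cv2.minAreaRect((plane(ct,c,z)[:,:2]*1000).astype(np.float32));print(name,np.round(np.r_[r[0],r[1],r[2]],1))
gm=((hsv[...,0]>40)&(hsv[...,0]<90)&(hsv[...,1]>70)).astype(np.uint8)*255
dk=(g<150).astype(np.uint8)*255
rect("bl",gm,(240,290,310,340),.008);rect("bs",gm,(335,285,390,330),.008)
rect("nl",dk,(140,200,215,265),.008);rect("ns",dk,(232,205,300,266),.008)
rect("hs",(g<165).astype(np.uint8)*255,(165,292,216,340),.024)
rect("tr",(g<110).astype(np.uint8)*255,(335,210,390,255),.042)
rect("st",((g<172)).astype(np.uint8)*255,(435,295,475,328),.012)
rect("wick",dk,(212,250,241,280),.009);rect("bolt",(g<160).astype(np.uint8)*255,(308,256,324,272),.02)
rect("relay",((hsv[...,0]<15)&(hsv[...,1]>120)).astype(np.uint8)*255,(300,160,330,195),.034)
y0,x0=335,250
cv2.imwrite("pics/s2.png",np.hstack([cv2.resize(s[335:390,250:300],(500,550),interpolation=cv2.INTER_CUBIC)]))
E
python3 m.py
```

```text
bl 
 [[447.5 153.2   4.4   0.8]
 [454.8  69.8   4.6   1. ]
 [402.4  65.8   3.7   1.6]
 [394.7 148.2   5.5   0.3]] mean [424.9 109.3   4.5   0.9]
 sides [83.7 52.5 82.8 53.1]
bs 
 [[448.1 -18.7   4.1   1.6]
 [474.4 -70.9   5.1   1.8]
 [440.1 -90.4   5.1   1.5]
 [412.1 -38.6   4.3   0.2]] mean [443.7 -54.6   4.6   1.3]
 sides [58.4 39.5 58.9 41.1]
hs 
 [[432.8 300.6  24.8   1.3]
 [456.9 247.8  21.4   0.4]
 [422.1 230.7  23.2   0.4]
 [398.3 285.6  26.1   1.5]] mean [427.5 266.2  23.9   0.9]
 sides [58.2 38.8 59.9 37.6]
tr 
 [[604.2 -38.5  41.    0.5]
 [591.8 -85.   40.6   0.6]
 [554.4 -74.6  38.5   2.5]
 [566.  -27.8  38.9   4. ]] mean [579.1 -56.5  39.8   1.9]
 sides [48.1 38.9 48.2 39.7]
nl 
 [[604.7 362.8  12.4   5.5]
 [630.  255.9  10.9   0.1]
 [556.2 241.9  12.3   1.5]
 [535.5 346.8  13.5   1.6]] mean [581.6 301.8  12.3   2.1]
 sides [109.8  75.1 107.   71. ]
ns 
 [[621.1 153.5  13.8   1.1]
 [586.   82.2   9.4   2.7]
 [530.5 108.4  12.1   1.3]
 [566.6 182.1   9.9   0.7]] mean [576.1 131.6  11.3   1.5]
 sides [79.6 61.4 82.1 61.7]
bl [424.  109.1  48.8  79.7   5.2]
bs [448.3 -70.2  31.4  22.5  22.8]
nl [582.4 303.4  78.  110.2  11.8]
ns [576.  132.8  83.1  63.1  63.1]
hs [427.6 266.9  40.9  61.5  23.7]
tr [578.3 -55.7  48.4  42.2  74.6]
st [ 433.4 -235.8   63.1   20.5   61.5]
wick [524.7 203.6  44.5  44.2  90. ]
bolt [525.4  33.1   5.4   6.7  44.9]
relay [691.9  33.7  16.9  22.5  66.5]
```

View pics/s2.png

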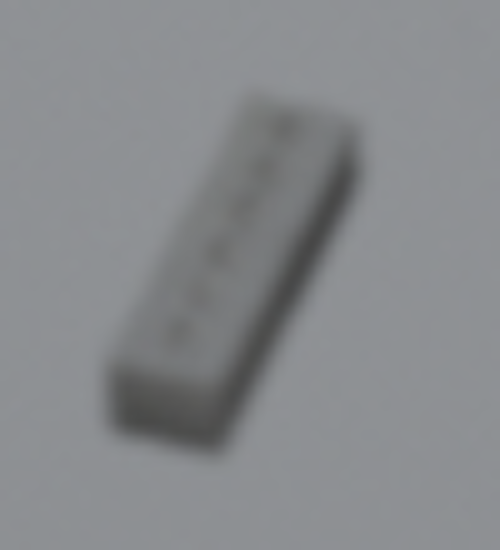

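Strip in the side view: its top face corners are at (245,97), (357,122), (225,385) and (112,365) in this 10x crop, and it is lying screws up. Triangulated heights agree with the text. I'll triangulate the strip and the lamp bar, and start the move toward the small board.

```bash
python3 - <<'E'
from h import *
np.set_printoptions(precision=1,suppress=True)
ct=env.camera("top");cs=env.camera("side")
t=(np.array([(582,402),(690,460),(674,494),(572,437)],float)+.5)/4-.5+[300,200]
s=(np.array([(357,122),(225,385),(112,365),(245,97)],float)+.5)/10-.5+[250,335]
X=tri(ct,t,cs,s)*1000;print(X,X.mean(0))
print(plane(ct,t,.017).mean(0)*1000,plane(cs,s,.017).mean(0)*1000)
# lamp: elbows candidates
print(tri(ct,[(128,130),(265,110),(525,155)],cs,[(403,98),(403,98),(466,260)])*1000)
E
```

```text
[[ 454.8 -216.3   14.     0.4]
 [ 427.1 -268.    14.7    0.5]
 [ 411.5 -260.    14.     1.4]
 [ 438.6 -210.2   16.6    0.1]] [ 433.  -238.6   14.8    0.6]
[ 433.  -237.9   17. ] [ 432.9 -241.    17. ]
[[ 768.2  325.9  191.9   73.5]
 [ 729.8  107.4  273.7    5.3]
 [ 687.1 -300.   195.3    8.3]]
```

Call:
{"api": "move_arm", "payload": {"plan": [[[16,37,0],[0,0,0.11]],[[16,37,0],[0,0,0.11]],[[16,37,0],[0,0,0.11]],[[16,37,0],[0,0,0.11]],[[16,37,0],[0,0,0.11]],[[16,37,0],[0,0,0.11]],[[16,37,0],[0,0,0.11]],[[16,37,0],[0,0,0.11]]], "claw": 1}}

```text
clock: 1.1
eef_pos: [0.3109, -0.3524, 0.2098]
tcp_rot: [0.837, 0.547, 0.0, 0.0]
contact_force: [0.1, -0.8, 0.2]
grip_width: 0.0884
finger_force: 0.0
```

Call:
{"api": "move_arm", "payload": {"plan": [[[16.5,37,-13],[0,0,0.113]],[[16.5,37,-13],[0,0,0.113]],[[16.5,37,-13],[0,0,0.113]],[[16.5,37,-13],[0,0,0.113]],[[16.5,37,-13],[0,0,0.113]],[[16.5,37,-13],[0,0,0.113]],[[16.5,37,-13],[0,0,0.113]],[[16.5,37,-13],[0,0,0.113]]]}}

```text
clock: 1.9
eef_pos: [0.4431, -0.0562, 0.1055]
tcp_rot: [0.514, 0.858, 0.0, 0.001]
contact_force: [0.5, 0.1, 0.6]
grip_width: 0.0885
finger_force: 0.0
```

Call:
{"api": "move_arm", "payload": {"plan": [[[0.6,1.5,-25],[0,0,0]],[[0,0,-25],[0,0,0]],[[0,0,-25],[0,0,0]],[[0,0,-15],[0,0,0]],[[0,0,-11],[0,0,0]],[[0,0,0],[0,0,0]]]}}

```text
clock: 2.5
eef_pos: [0.4418, -0.0561, 0.0033]
tcp_rot: [0.516, 0.857, -0.001, -0.001]
contact_force: [-0.3, 0.2, 0.3]
grip_width: 0.088
finger_force: 0.0
```

Call:
{"api": "move_arm", "payload": {"plan": [[[0,0,0],[0,0,0]],[[0,0,0],[0,0,0]],[[0,0,0],[0,0,0]],[[0,0,0],[0,0,0]],[[0,0,0],[0,0,0]],[[0,0,0],[0,0,0]],[[0,0,0],[0,0,0]],[[0,0,0],[0,0,0]]], "claw": 0}}

```text
clock: 3.3
eef_pos: [0.4431, -0.0564, 0.0046]
tcp_rot: [0.516, 0.857, -0.0, -0.0]
contact_force: [-0.3, -0.2, -1.1]
grip_width: 0.0264
finger_force: 0.0
```

```bash
python3 - <<'E'
from h import *
s=env.sense();print(s["grip_width"],s["finger_force"],s["eef_pos"])
a=env.camera("top")["image"][230:340,300:430];b=env.camera("side")["image"][200:310,215:345]
cv2.imwrite("pics/g1.png",cv2.resize(np.hstack([a,b]),None,fx=3,fy=3,interpolation=cv2.INTER_CUBIC))
E
```

```text
0.026356749199133972 0.0 [ 0.44308876 -0.05636577  0.00462023]
```

View pics/g1.png

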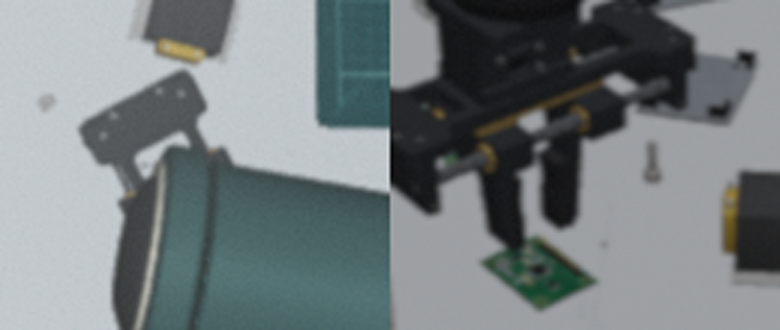

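The fingers shut at (540,235) in the picture, just behind and above the board at (540,275), which hasn't moved. I'll project the reported TCP into both views and compare.

```bash
cat >> h.py <<'E'
def proj(c,X):
    M=np.asarray(c["camera_from_world"]);p=np.atleast_2d(X)@M[:3,:3].T+M[:3,3]
    n=np.c_[p[:,0],-p[:,1]]/-p[:,2:];r=(n**2).sum(1)[:,None];n=n*(1+c["k1"]*r)
    return n*[c["fx"],c["fy"]]+[c["cx"],c["cy"]]
E
python3 - <<'E'
from h import *
np.set_printoptions(precision=1,suppress=True)
s=env.sense();cs=env.camera("side")
p=s["eef_pos"];a=.491;d=np.array([np.cos(a),np.sin(a),0])*(s["grip_width"]/2+.009)
for z in(0,.0187,.03,.05):print(z,proj(cs,[p-d+[0,0,z],p+[0,0,z],p+d+[0,0,z]]).ravel())
print(proj(cs,[[.4437,-.0546,.0046]]),s["eef_pos"],s["joint_positions"])
i=cs["image"].copy()
for q in proj(cs,[p-d,p+d]):cv2.circle(i,tuple(np.int32(np.round(q))),1,(0,0,255),-1)
cv2.imwrite("pics/g2.png",cv2.resize(i[230:310,225:325],None,fx=6,fy=6,interpolation=cv2.INTER_CUBIC))
E
```

```text
0 [255.4 294.6 264.1 290.6 272.6 286.6]
0.0187 [254.9 285.7 263.6 281.8 272.2 277.8]
0.03 [254.5 280.3 263.3 276.3 271.9 272.5]
0.05 [253.9 270.5 262.8 266.6 271.5 262.8]
[[264.3 289.9]] [ 0.4 -0.1  0. ] [-0.2  0.1  2.3 -0.   0.8 -0.7]
```

View pics/g2.png

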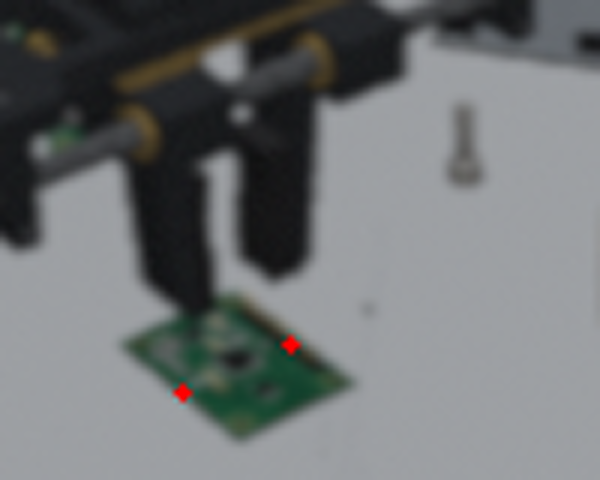

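The fingertips are at about (258,282) and (271,277) px. That is roughly 20 mm above where the reported TCP puts them, so the tip offset is not what I assumed. I'll open, then feel downward gently.

Call:
{"api": "move_arm", "payload": {"plan": [[[0,0,0],[0,0,0]],[[0,0,0],[0,0,0]],[[0,0,0],[0,0,0]],[[0,0,0],[0,0,0]],[[0,0,0],[0,0,0]],[[0,0,0],[0,0,0]],[[0,0,0],[0,0,0]],[[0,0,0],[0,0,0]]], "claw": 1}}

```text
clock: 4.25
eef_pos: [0.4431, -0.0564, 0.0046]
tcp_rot: [0.516, 0.857, 0.0, 0.0]
contact_force: [1.2, 0.0, -0.3]
grip_width: 0.0761
finger_force: 0.0
```

Call:
{"api": "move_arm", "payload": {"plan": [[[0,0,-2],[0,0,0]],[[0,0,-2],[0,0,0]],[[0,0,-2],[0,0,0]],[[0,0,0],[0,0,0]]]}}

```text
clock: 4.65
eef_pos: [0.4427, -0.0563, -0.0018]
tcp_rot: [0.516, 0.857, -0.0, -0.0]
contact_force: [-0.4, -0.2, -0.8]
grip_width: 0.0884
finger_force: 0.0
```

Call:
{"api": "move_arm", "payload": {"plan": [[[0,0,-2],[0,0,0]],[[0,0,-2],[0,0,0]],[[0,0,-2],[0,0,0]],[[0,0,-2],[0,0,0]],[[0,0,0],[0,0,0]]]}}

```text
clock: 5.15
eef_pos: [0.4428, -0.0563, -0.0097]
tcp_rot: [0.516, 0.857, -0.0, -0.0]
contact_force: [0.1, -0.3, -0.7]
grip_width: 0.0881
finger_force: 0.0
```

```bash
python3 - <<'E'
from h import *
cs=env.camera("side");s=env.sense();print(s["eef_pos"],s["contact_force"])
p=s["eef_pos"];a=.491;d=np.array([np.cos(a),np.sin(a),0])*(.044+.009)
print(proj(cs,[p-d,p+d,p-d+[0,0,.0187],p+d+[0,0,.0187]]))
i=cs["image"]
cv2.imwrite("pics/g3.png",cv2.resize(i[230:310,225:325],None,fx=6,fy=6,interpolation=cv2.INTER_CUBIC))
E
```

```text
[ 0.44287903 -0.05632899 -0.00962411] [ 0.0741165  -0.10655686  0.20900958]
[[238.72351057 309.3074287 ]
 [288.58348805 285.72720306]
 [237.98824936 300.4604058 ]
 [288.34389112 277.14426552]]
```

View pics/g3.png

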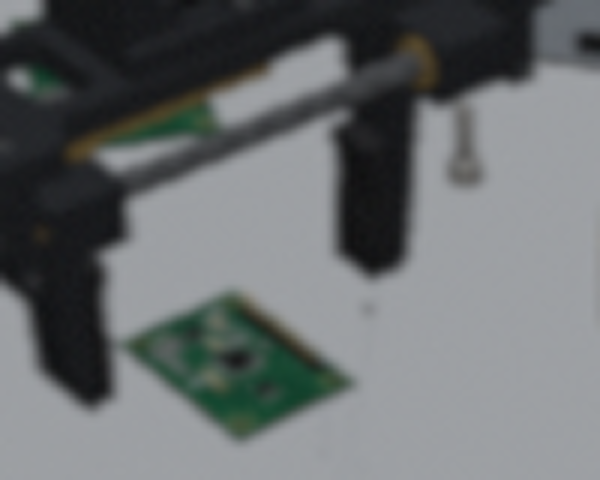

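Tips are now at (240,298) and (287,276), straddling the board but about 12 mm above the bench. I'll keep feeling downward.

Call:
{"api": "move_arm", "payload": {"plan": [[[0,0,-2],[0,0,0]],[[0,0,-2],[0,0,0]],[[0,0,-1],[0,0,0]],[[0,0,0],[0,0,0]]]}}

```text
clock: 5.6
eef_pos: [0.4429, -0.0563, -0.0146]
tcp_rot: [0.516, 0.857, -0.0, -0.0]
contact_force: [-0.1, -0.4, -0.3]
grip_width: 0.0883
finger_force: 0.0
```

Call:
{"api": "move_arm", "payload": {"plan": [[[0,0,-1],[0,0,0]],[[0,0,-1],[0,0,0]],[[0,0,0],[0,0,0]]]}}

```text
clock: 5.9
eef_pos: [0.443, -0.0563, -0.0165]
tcp_rot: [0.516, 0.857, -0.0, -0.0]
contact_force: [-0.8, -0.2, 0.5]
grip_width: 0.0883
finger_force: 0.0
```

Call:
{"api": "move_arm", "payload": {"plan": [[[0,0,-1],[0,0,0]],[[0,0,-1],[0,0,0]],[[0,0,0],[0,0,0]]]}}

```text
clock: 6.2
eef_pos: [0.443, -0.0563, -0.0185]
tcp_rot: [0.516, 0.857, -0.0, -0.0]
contact_force: [-0.5, -0.3, -0.0]
grip_width: 0.0879
finger_force: 0.0
```

Call:
{"api": "move_arm", "payload": {"plan": [[[0,0,0],[0,0,0]],[[0,0,0],[0,0,0]],[[0,0,0],[0,0,0]],[[0,0,0],[0,0,0]],[[0,0,0],[0,0,0]],[[0,0,0],[0,0,0]],[[0,0,0],[0,0,0]],[[0,0,0],[0,0,0]]], "claw": 0}}

```text
clock: 7.0
eef_pos: [0.4432, -0.0563, -0.0184]
tcp_rot: [0.516, 0.857, 0.0, 0.0]
contact_force: [0.3, -0.0, 0.0]
grip_width: 0.0387
finger_force: 30.0
```

Call:
{"api": "move_arm", "payload": {"plan": [[[0,0,0],[0,0,0]],[[0,0,20],[0,0,0]],[[0,0,30],[0,0,0]],[[0,0,40],[0,0,0]],[[0,0,0],[0,0,0]]]}}

```text
clock: 7.5
eef_pos: [0.4477, -0.0572, 0.0769]
tcp_rot: [0.516, 0.857, 0.002, 0.005]
contact_force: [0.7, -0.3, -0.1]
grip_width: 0.0384
finger_force: 30.0
```

Call:
{"api": "move_arm", "payload": {"plan": [[[16.5,23.5,0],[0,0,-0.12]],[[16.5,23.5,0],[0,0,-0.12]],[[16.5,23.5,0],[0,0,-0.12]],[[16.5,23.5,0],[0,0,-0.12]],[[16.5,23.5,0],[0,0,-0.12]],[[16.5,23.5,0],[0,0,-0.12]],[[16.5,23.5,0],[0,0,-0.12]],[[16.5,23.5,0],[0,0,-0.12]]]}}

```text
clock: 8.3
eef_pos: [0.5749, 0.1325, 0.0703]
tcp_rot: [0.854, 0.52, -0.001, -0.0]
contact_force: [0.4, -0.1, -0.8]
grip_width: 0.0387
finger_force: 30.0
```

Call:
{"api": "move_arm", "payload": {"plan": [[[0,0,0],[0,0,0]],[[0,0,0],[0,0,0]]]}}

```text
clock: 8.5
eef_pos: [0.5743, 0.1317, 0.0704]
tcp_rot: [0.852, 0.523, -0.001, -0.0]
contact_force: [-1.4, 0.5, 0.5]
grip_width: 0.0384
finger_force: 30.0
```

Call:
{"api": "move_arm", "payload": {"plan": [[[1,-0.5,-25],[0,0,0]],[[0,0,-25],[0,0,0]],[[0,0,-16],[0,0,0]],[[0,0,-8],[0,0,0]],[[0,0,-4],[0,0,0]],[[0,0,-2],[0,0,0]],[[0,0,-2],[0,0,0]],[[0,0,0],[0,0,0]]]}}

```text
clock: 9.3
eef_pos: [0.5767, 0.1313, -0.0097]
tcp_rot: [0.853, 0.522, 0.001, 0.0]
contact_force: [-1.0, -0.1, -0.8]
grip_width: 0.0389
finger_force: 30.0
```

Call:
{"api": "move_arm", "payload": {"plan": [[[0,0,0],[0,0,0]],[[0,0,0],[0,0,0]],[[0,0,0],[0,0,0]],[[0,0,0],[0,0,0]],[[0,0,0],[0,0,0]]], "claw": 0.75}}

```text
clock: 9.8
eef_pos: [0.5762, 0.1312, -0.0103]
tcp_rot: [0.853, 0.522, 0.0, 0.0]
contact_force: [-0.1, -0.6, 0.3]
grip_width: 0.066
finger_force: 0.0
```

Call:
{"api": "move_arm", "payload": {"plan": [[[0,0,20],[0,0,0]],[[0,0,40],[0,0,0]],[[0,0,40],[0,0,0]],[[0,0,0],[0,0,0]]], "claw": 1}}

```text
clock: 10.2
eef_pos: [0.5813, 0.1321, 0.0964]
tcp_rot: [0.853, 0.522, 0.006, 0.002]
contact_force: [0.4, -1.4, 1.7]
grip_width: 0.0878
finger_force: 0.0
```

Call:
{"api": "move_arm", "payload": {"plan": [[[-14.5,-37,0],[0,0,0]],[[-14.5,-37,0],[0,0,0]],[[-14.5,-37,0],[0,0,0]],[[-14.5,-37,0],[0,0,0]],[[-14.5,-37,0],[0,0,0]],[[-14.5,-37,0],[0,0,0]],[[-14.5,-37,0],[0,0,0]],[[-14.5,-37,0],[0,0,0]]], "claw": 0.6}}

```text
clock: 11.0
eef_pos: [0.4589, -0.166, 0.089]
tcp_rot: [0.853, 0.522, -0.0, -0.0]
contact_force: [1.4, -0.5, 0.6]
grip_width: 0.0528
finger_force: 0.0
```

Call:
{"api": "move_arm", "payload": {"plan": [[[-14.5,-37,0],[0,0,-0.025]],[[-14,-37,0],[0,0,0]],[[0,0,-30],[0,0,0]],[[0,0,-20],[0,0,0]],[[0,0,0],[0,0,0]],[[0,0,0],[0,0,0]]]}}

```text
clock: 11.6
eef_pos: [0.431, -0.2384, 0.0391]
tcp_rot: [0.86, 0.511, -0.0, -0.001]
contact_force: [0.0, -0.5, 0.3]
grip_width: 0.0527
finger_force: 0.0
```

Call:
{"api": "move_arm", "payload": {"plan": [[[2,0,-25],[0,0,0]],[[0,0,-20],[0,0,0]],[[0,0,-8],[0,0,0]],[[0,0,-3],[0,0,0]],[[0,0,0],[0,0,0]]]}}

```text
clock: 12.1
eef_pos: [0.4342, -0.239, -0.0158]
tcp_rot: [0.859, 0.511, 0.0, 0.0]
contact_force: [-0.2, 0.1, 0.7]
grip_width: 0.0528
finger_force: 0.0
```

Call:
{"api": "move_arm", "payload": {"plan": [[[0,0,0],[0,0,0]],[[0,0,0],[0,0,0]],[[0,0,0],[0,0,0]],[[0,0,0],[0,0,0]],[[0,0,0],[0,0,0]],[[0,0,0],[0,0,0]],[[0,0,0],[0,0,0]]], "claw": 0}}

```text
clock: 12.8
eef_pos: [0.4338, -0.239, -0.0161]
tcp_rot: [0.86, 0.511, 0.0, 0.0]
contact_force: [-0.4, 0.3, 3.1]
grip_width: 0.0166
finger_force: 30.0
```

Call:
{"api": "move_arm", "payload": {"plan": [[[0,0,20],[0,0,0]],[[0,0,40],[0,0,0]],[[0,0,40],[0,0,0]],[[0,0,0],[0,0,0]],[[0,0,0],[0,0,0]]]}}

```text
clock: 13.3
eef_pos: [0.4343, -0.2393, 0.0845]
tcp_rot: [0.86, 0.511, 0.001, 0.001]
contact_force: [0.0, 0.4, -0.2]
grip_width: 0.0166
finger_force: 30.0
```

```bash
cat >> h.py <<'E'
def green(c,box,z):
    h=cv2.cvtColor(c["image"],cv2.COLOR_BGR2HSV);x0,y0,x1,y1=box
    m=((h[...,0]>40)&(h[...,0]<90)&(h[...,1]>70))[y0:y1,x0:x1]
    v,u=np.nonzero(m);r=cv2.minAreaRect((plane(c,np.c_[u+x0,v+y0],z)[:,:2]*1000).astype(np.float32))
    return np.round(np.r_[r[0],r[1],r[2]],1)
E
python3 - <<'E'
from h import *
c=env.camera("top");print(green(c,(232,205,300,266),.0105))
s=env.camera("side");print(green(s,(285,210,345,250),.0105))
cv2.imwrite("pics/n1.png",cv2.resize(np.hstack([c["image"][200:270,225:305],s["image"][200:270,280:360]]),None,fx=5,fy=5,interpolation=cv2.INTER_CUBIC))
E
```

```text
[565.1 126.5  25.9  38.5   7.1]
[575.  131.3  56.1  39.   61.9]
```

View pics/n1.png

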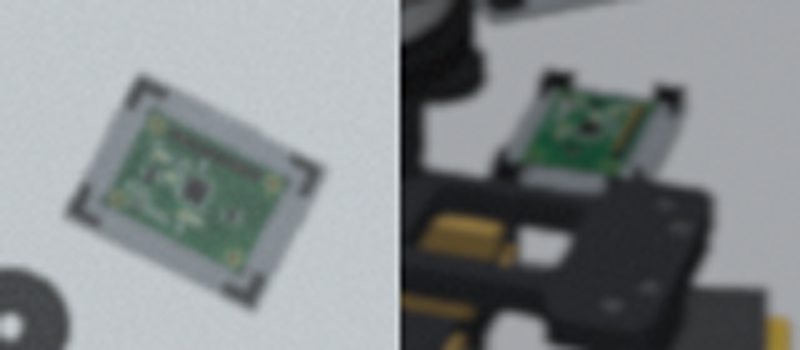

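The small board sits square and centred in its nest (board centre at (195,190) in the top crop, with all four black corners clear). Now I'll carry the strip over.

Call:
{"api": "move_arm", "payload": {"plan": [[[14,37,0],[0,0,0]],[[14,37,0],[0,0,0]],[[14,37,0],[0,0,0]],[[14,37,0],[0,0,0]],[[14,37,0],[0,0,0]],[[14,37,0],[0,0,0]],[[14,37,0],[0,0,0]],[[14,37,0],[0,0,0.025]]]}}

```text
clock: 14.2
eef_pos: [0.544, 0.0586, 0.081]
tcp_rot: [0.853, 0.522, -0.002, -0.001]
contact_force: [0.8, -0.6, -0.9]
grip_width: 0.0164
finger_force: 30.0
```

Call:
{"api": "move_arm", "payload": {"plan": [[[14,37,0],[0,0,0]],[[14,37,0],[0,0,0]],[[0,0,-30],[0,0,0]],[[0,0,-20],[0,0,0]],[[0,0,0],[0,0,0]],[[0,0,0],[0,0,0]]]}}

```text
clock: 14.8
eef_pos: [0.5717, 0.1308, 0.0315]
tcp_rot: [0.853, 0.522, -0.002, -0.001]
contact_force: [0.2, 0.6, 0.1]
grip_width: 0.0164
finger_force: 30.0
```

Call:
{"api": "move_arm", "payload": {"plan": [[[3,1,-12],[0,0,0]],[[0,0,-8],[0,0,0]],[[0,0,-3],[0,0,0]],[[0,0,-2],[0,0,0]],[[0,0,-1],[0,0,0]],[[0,0,0],[0,0,0]],[[0,0,0],[0,0,0]]]}}

```text
clock: 15.5
eef_pos: [0.5769, 0.1322, 0.008]
tcp_rot: [0.853, 0.522, 0.0, 0.0]
contact_force: [0.6, -0.7, 0.7]
grip_width: 0.0168
finger_force: 30.0
```

Call:
{"api": "move_arm", "payload": {"plan": [[[0,0,0],[0,0,0]],[[0,0,0],[0,0,0]],[[0,0,0],[0,0,0]],[[0,0,0],[0,0,0]],[[0,0,0],[0,0,0]]], "claw": 0.5}}

```text
clock: 16.0
eef_pos: [0.5766, 0.1322, 0.0076]
tcp_rot: [0.853, 0.522, 0.0, 0.0]
contact_force: [0.6, -1.1, -0.9]
grip_width: 0.0443
finger_force: 0.0
```

Call:
{"api": "move_arm", "payload": {"plan": [[[0,0,20],[0,0,0]],[[0,0,40],[0,0,0]],[[0,0,40],[0,0,0]],[[0,0,0],[0,0,0]]], "claw": 1}}

```text
clock: 16.4
eef_pos: [0.5817, 0.1331, 0.1146]
tcp_rot: [0.853, 0.522, 0.006, 0.002]
contact_force: [1.3, 0.3, -0.3]
grip_width: 0.074
finger_force: 0.0
```

Call:
{"api": "move_arm", "payload": {"plan": [[[-30.5,-4.5,0],[0,0,0.112]],[[-30.5,-4.5,0],[0,0,0.112]],[[-30.5,-4.5,0],[0,0,0.112]],[[-30.5,-4.5,-10],[0,0,0.112]],[[-30.5,-4.5,-30],[0,0,0.112]],[[0,0,-30],[0,0,0]],[[0,0,0],[0,0,0]],[[0,0,0],[0,0,0]]]}}

```text
clock: 17.2
eef_pos: [0.4239, 0.1096, 0.0375]
tcp_rot: [0.676, 0.737, -0.0, -0.0]
contact_force: [1.0, -0.3, 0.8]
grip_width: 0.088
finger_force: 0.0
```

```bash
python3 - <<'E'
from h import *
s=env.sense();print(s["eef_pos"])
q=s["tcp_rot"];print(2*np.arctan2(q[1],q[0])-np.pi/2)
c=env.camera("top");d=env.camera("side")
cv2.imwrite("pics/n2.png",cv2.resize(np.hstack([c["image"][200:270,225:305],d["image"][200:270,280:360]]),None,fx=5,fy=5,interpolation=cv2.INTER_CUBIC))
E
```

```text
[0.42390809 0.10961838 0.03747929]
0.0867523860715973
```

View pics/n2.png

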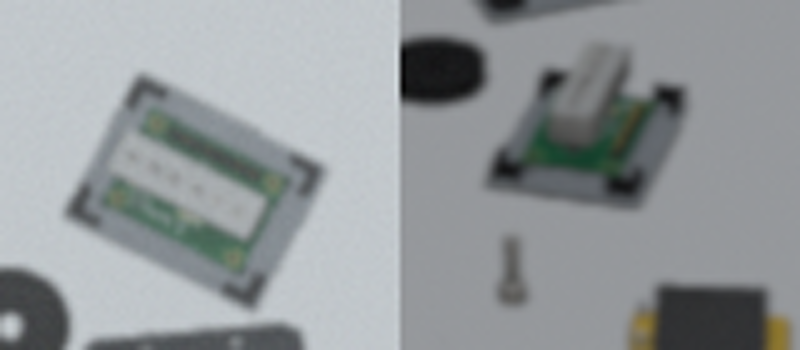

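The strip lies flat and centred along the small board (its centre is near (191,188) in the top crop, against (195,190) for the board). Next is the large board.

Call:
{"api": "move_arm", "payload": {"plan": [[[0.5,0,-25],[0,0,0]],[[0,0,-18],[0,0,0]],[[0,0,-8],[0,0,0]],[[0,0,-4],[0,0,0]],[[0,0,0],[0,0,0]]]}}

```text
clock: 17.8
eef_pos: [0.4254, 0.1098, -0.017]
tcp_rot: [0.676, 0.737, 0.0, 0.0]
contact_force: [-0.7, 0.4, -0.2]
grip_width: 0.0883
finger_force: 0.0
```

Call:
{"api": "move_arm", "payload": {"plan": [[[0,0,0],[0,0,0]],[[0,0,0],[0,0,0]],[[0,0,0],[0,0,0]],[[0,0,0],[0,0,0]],[[0,0,0],[0,0,0]],[[0,0,0],[0,0,0]],[[0,0,0],[0,0,0]],[[0,0,0],[0,0,0]]], "claw": 0}}

```text
clock: 18.6
eef_pos: [0.4248, 0.1097, -0.0172]
tcp_rot: [0.676, 0.737, 0.0, 0.0]
contact_force: [-1.1, -0.1, 2.5]
grip_width: 0.0503
finger_force: 30.0
```

Call:
{"api": "move_arm", "payload": {"plan": [[[0,0,20],[0,0,0]],[[0,0,35],[0,0,0]],[[0,0,35],[0,0,0]],[[0,0,0],[0,0,0]],[[0,0,0],[0,0,0]]]}}

```text
clock: 19.1
eef_pos: [0.4252, 0.1098, 0.0731]
tcp_rot: [0.676, 0.737, 0.001, 0.001]
contact_force: [-0.9, 0.8, -0.9]
grip_width: 0.0503
finger_force: 30.0
```

Call:
{"api": "move_arm", "payload": {"plan": [[[22.4,27.5,0],[0,0,0.017]],[[22.4,27.5,0],[0,0,0.017]],[[22.4,27.5,0],[0,0,0.017]],[[22.4,27.5,0],[0,0,0.017]],[[22.4,27.5,0],[0,0,0.017]],[[22.4,27.5,0],[0,0,0.017]],[[22.4,27.5,0],[0,0,0.017]],[[0,0,-20],[0,0,0]]]}}

```text
clock: 19.9
eef_pos: [0.5853, 0.3061, 0.053]
tcp_rot: [0.63, 0.777, 0.003, 0.001]
contact_force: [0.2, 0.4, -1.2]
grip_width: 0.0503
finger_force: 30.0
```

Call:
{"api": "move_arm", "payload": {"plan": [[[0,0,-20],[0,0,0]],[[0,0,0],[0,0,0]],[[0,0,0],[0,0,0]],[[0,0,0],[0,0,0]]]}}

```text
clock: 20.3
eef_pos: [0.5814, 0.302, 0.0326]
tcp_rot: [0.631, 0.776, -0.0, -0.0]
contact_force: [0.2, -0.1, 0.2]
grip_width: 0.0501
finger_force: 30.0
```

Call:
{"api": "move_arm", "payload": {"plan": [[[0,0.5,-18],[0,0,0]],[[0,0,-14],[0,0,0]],[[0,0,-6],[0,0,0]],[[0,0,-3],[0,0,0]],[[0,0,-2],[0,0,0]],[[0,0,-1],[0,0,0]],[[0,0,0],[0,0,0]]]}}

```text
clock: 21.0
eef_pos: [0.5818, 0.3028, -0.0109]
tcp_rot: [0.631, 0.776, 0.0, 0.0]
contact_force: [0.2, -0.3, -0.8]
grip_width: 0.05
finger_force: 30.0
```

Call:
{"api": "move_arm", "payload": {"plan": [[[0,0,0],[0,0,0]],[[0,0,0],[0,0,0]],[[0,0,0],[0,0,0]],[[0,0,0],[0,0,0]],[[0,0,0],[0,0,0]]], "claw": 0.85}}

```text
clock: 21.5
eef_pos: [0.5815, 0.3027, -0.0113]
tcp_rot: [0.631, 0.776, 0.0, 0.0]
contact_force: [0.3, -0.2, -0.0]
grip_width: 0.0753
finger_force: 0.0
```

Call:
{"api": "move_arm", "payload": {"plan": [[[0,0,20],[0,0,0]],[[0,0,40],[0,0,0]],[[0,0,40],[0,0,0]],[[0,0,0],[0,0,0]]], "claw": 1}}

```text
clock: 21.9
eef_pos: [0.5862, 0.305, 0.0961]
tcp_rot: [0.631, 0.776, 0.006, 0.003]
contact_force: [0.9, 0.6, 1.0]
grip_width: 0.0881
finger_force: 0.0
```

Call:
{"api": "move_arm", "payload": {"plan": [[[-31,-7.2,0],[0,0,0.042]],[[-31,-7.2,0],[0,0,0.042]],[[-31,-7.2,0],[0,0,0.042]],[[-31,-7.2,0],[0,0,0.042]],[[-31,-7.2,-15],[0,0,0.042]],[[0,0,-30],[0,0,0]],[[0,0,0],[0,0,0]],[[0,0,0],[0,0,0]]]}}

```text
clock: 22.7
eef_pos: [0.426, 0.2664, 0.0432]
tcp_rot: [0.546, 0.838, -0.001, -0.0]
contact_force: [0.6, 1.3, 0.2]
grip_width: 0.0881
finger_force: 0.0
```

```bash
python3 - <<'E'
from h import *
c=env.camera("top");print(green(c,(140,200,215,265),.0105))
d=env.camera("side");print(green(d,(275,170,335,205),.0105))
s=env.sense();q=s["tcp_rot"];print(s["eef_pos"],2*np.arctan2(q[1],q[0])-np.pi/2)
E
```

```text
[579.3 302.8  50.6  81.    9. ]
[579.3 300.6  50.1  84.9  11.2]
[0.42787502 0.26731826 0.04473595] 0.41572248982617976
```

Call:
{"api": "move_arm", "payload": {"plan": [[[0,-0.5,-25],[0,0,0]],[[0,0,-20],[0,0,0]],[[0,0,-10],[0,0,0]],[[0,0,-4],[0,0,0]],[[0,0,0],[0,0,0]]]}}

```text
clock: 23.3
eef_pos: [0.427, 0.2664, -0.0152]
tcp_rot: [0.546, 0.838, 0.0, 0.0]
contact_force: [0.1, -0.0, -0.0]
grip_width: 0.0883
finger_force: 0.0
```

Call:
{"api": "move_arm", "payload": {"plan": [[[0,0,0],[0,0,0]],[[0,0,0],[0,0,0]],[[0,0,0],[0,0,0]],[[0,0,0],[0,0,0]],[[0,0,0],[0,0,0]],[[0,0,0],[0,0,0]],[[0,0,0],[0,0,0]],[[0,0,0],[0,0,0]]], "claw": 0}}

```text
clock: 24.1
eef_pos: [0.4265, 0.2663, -0.0153]
tcp_rot: [0.546, 0.838, 0.0, 0.0]
contact_force: [-0.1, 0.2, 0.1]
grip_width: 0.0383
finger_force: 31.8
```

Call:
{"api": "move_arm", "payload": {"plan": [[[0,0,20],[0,0,0]],[[0,0,35],[0,0,0]],[[0,0,35],[0,0,0]],[[0,0,0],[0,0,0]],[[0,0,0],[0,0,0]]]}}

```text
clock: 24.6
eef_pos: [0.4269, 0.2664, 0.0753]
tcp_rot: [0.546, 0.838, 0.001, 0.0]
contact_force: [0.1, -0.4, -1.4]
grip_width: 0.0385
finger_force: 31.8
```

Call:
{"api": "move_arm", "payload": {"plan": [[[30.7,7.1,0],[0,0,-0.043]],[[30.7,7.1,0],[0,0,-0.043]],[[30.7,7.1,0],[0,0,-0.043]],[[30.7,7.1,0],[0,0,-0.043]],[[30.7,7.1,0],[0,0,-0.043]],[[0,0,-20],[0,0,0]],[[0,0,-15],[0,0,0]],[[0,0,0],[0,0,0]]]}}

```text
clock: 25.4
eef_pos: [0.5754, 0.2995, 0.0339]
tcp_rot: [0.633, 0.774, -0.005, -0.002]
contact_force: [-0.8, -0.1, -1.1]
grip_width: 0.0385
finger_force: 31.8
```

Call:
{"api": "move_arm", "payload": {"plan": [[[0,0,0],[0,0,0]],[[0,0,0],[0,0,0]],[[0,0,0],[0,0,0]]]}}

```text
clock: 25.7
eef_pos: [0.5802, 0.302, 0.0407]
tcp_rot: [0.632, 0.775, 0.001, 0.0]
contact_force: [0.3, -1.0, 0.7]
grip_width: 0.0392
finger_force: 31.8
```

Call:
{"api": "move_arm", "payload": {"plan": [[[0,0,-16],[0,0,0]],[[0,0,-10],[0,0,0]],[[0,0,-5],[0,0,0]],[[0,0,-2],[0,0,0]],[[0,0,-2],[0,0,0]],[[0,0,0],[0,0,0]],[[0,0,0],[0,0,0]]]}}

```text
clock: 26.4
eef_pos: [0.5804, 0.3019, 0.0049]
tcp_rot: [0.633, 0.774, 0.0, 0.0]
contact_force: [-0.3, 0.2, -0.2]
grip_width: 0.0385
finger_force: 31.8
```

Call:
{"api": "move_arm", "payload": {"plan": [[[0,0,0],[0,0,0]],[[0,0,0],[0,0,0]],[[0,0,0],[0,0,0]],[[0,0,0],[0,0,0]],[[0,0,0],[0,0,0]]], "claw": 0.75}}

```text
clock: 26.9
eef_pos: [0.58, 0.3017, 0.0047]
tcp_rot: [0.633, 0.774, 0.0, 0.0]
contact_force: [0.4, -0.2, 0.0]
grip_width: 0.0657
finger_force: 0.0
```

Call:
{"api": "move_arm", "payload": {"plan": [[[0,0,20],[0,0,0]],[[0,0,40],[0,0,0]],[[0,0,40],[0,0,0]],[[0,0,0],[0,0,0]],[[0,0,0],[0,0,0]]], "claw": 1}}

```text
clock: 27.4
eef_pos: [0.581, 0.3022, 0.1064]
tcp_rot: [0.633, 0.774, 0.002, 0.001]
contact_force: [0.1, -0.0, -0.9]
grip_width: 0.0881
finger_force: 0.0
```

Call:
{"api": "move_arm", "payload": {"plan": [[[0,-36,0],[0,0,0.11]],[[0,-36,0],[0,0,0.11]],[[0,-36,0],[0,0,0.11]],[[0,-36,0],[0,0,0.11]],[[0,-36,0],[0,0,0.11]],[[0,-36,0],[0,0,0.11]],[[0,-36,0],[0,0,0.11]],[[0,-36,0],[0,0,0.11]]]}}

```text
clock: 28.2
eef_pos: [0.5778, 0.0122, 0.1021]
tcp_rot: [0.24, 0.971, -0.0, -0.002]
contact_force: [0.9, 0.0, -0.2]
grip_width: 0.0881
finger_force: 0.0
```

Call:
{"api": "move_arm", "payload": {"plan": [[[0,-36,0],[0,0,0.11]],[[0,-34,0],[0,0,0.11]],[[0,0,-20],[0,0,0]],[[0,0,-20],[0,0,0]],[[0,0,0],[0,0,0]],[[0,0,0],[0,0,0]]]}}

```text
clock: 28.8
eef_pos: [0.5782, -0.0561, 0.0628]
tcp_rot: [0.135, 0.991, 0.0, -0.002]
contact_force: [0.5, 0.1, -0.9]
grip_width: 0.0881
finger_force: 0.0
```

```bash
python3 - <<'E'
from h import *
s=env.sense();q=s["tcp_rot"];print(s["eef_pos"],q,2*np.arctan2(q[1],q[0])-np.pi/2)
c=env.camera("top");d=env.camera("side")
cv2.imwrite("pics/n3.png",cv2.resize(np.hstack([c["image"][195:275,130:220],d["image"][160:240,270:370]]),None,fx=4,fy=4,interpolation=cv2.INTER_CUBIC))
E
```

```text
[ 0.57816797 -0.05608698  0.06276973] [ 1.34504676e-01  9.90910846e-01  2.67418465e-05 -2.04598536e-03] 1.300968600146645
```

View pics/n3.png

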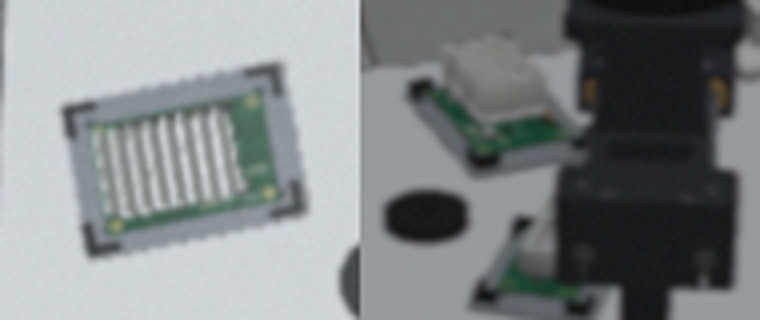

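The heat sink lies flat, fins up, on the large board; its top centre at (170,160) in the crop is shifted left by perspective from the board centre at (186,160). I'll compute the true offset and go down on the transformer.

```bash
python3 - <<'E'
from h import *
c=env.camera("top")
f=lambda p,o:(np.array(p,float)+.5)/4-.5+o
hs=f([(97,133),(230,108),(244,193),(120,218)],[130,195]);bl=f([(90,124),(262,92),(280,200),(106,236)],[130,195])
print(plane(c,hs,.044).mean(0)*1000,plane(c,bl,.0105).mean(0)*1000)
E
```

```text
[577.49158911 298.47275258  44.        ] [580.90055742 302.5713266   10.5       ]
```

Call:
{"api": "move_arm", "payload": {"plan": [[[0,0,-25],[0,0,0]],[[0,0,-20],[0,0,0]],[[0,0,-15],[0,0,0]],[[0,0,-10],[0,0,0]],[[0,0,-4],[0,0,0]],[[0,0,0],[0,0,0]]]}}

```text
clock: 29.55
eef_pos: [0.5799, -0.0563, -0.0096]
tcp_rot: [0.134, 0.991, 0.0, -0.0]
contact_force: [1.3, -0.1, -0.2]
grip_width: 0.0882
finger_force: 0.0
```

Call:
{"api": "move_arm", "payload": {"plan": [[[0,0,0],[0,0,0]],[[0,0,0],[0,0,0]],[[0,0,0],[0,0,0]],[[0,0,0],[0,0,0]],[[0,0,0],[0,0,0]],[[0,0,0],[0,0,0]],[[0,0,0],[0,0,0]],[[0,0,0],[0,0,0]]], "claw": 0}}

```text
clock: 30.35
eef_pos: [0.58, -0.0565, -0.0091]
tcp_rot: [0.134, 0.991, -0.0, 0.0]
contact_force: [-0.5, -0.2, 2.7]
grip_width: 0.0478
finger_force: 30.0
```

Call:
{"api": "move_arm", "payload": {"plan": [[[0,0,10],[0,0,0]],[[0,0,25],[0,0,0]],[[0,0,30],[0,0,0]],[[0,0,30],[0,0,0]],[[0,0,0],[0,0,0]],[[0,0,0],[0,0,0]]]}}

```text
clock: 30.95
eef_pos: [0.5801, -0.0563, 0.0859]
tcp_rot: [0.134, 0.991, 0.0, 0.001]
contact_force: [-0.2, 0.6, -2.5]
grip_width: 0.0477
finger_force: 30.0
```

Call:
{"api": "move_arm", "payload": {"plan": [[[0,20,0],[0,0,0.045]],[[0,36,0],[0,0,0.045]],[[0,36,0],[0,0,0.045]],[[0,36,0],[0,0,0.045]],[[0,36,0],[0,0,0.045]],[[0,36,0],[0,0,0.045]],[[0,36,0],[0,0,0.045]],[[0,36,0],[0,0,0.045]]]}}

```text
clock: 31.75
eef_pos: [0.5775, 0.2164, 0.0824]
tcp_rot: [-0.046, 0.999, -0.001, -0.002]
contact_force: [-0.2, -0.8, -2.1]
grip_width: 0.048
finger_force: 30.0
```

Call:
{"api": "move_arm", "payload": {"plan": [[[0,36,0],[0,0,0.045]],[[0,30,0],[0,0,0.045]],[[0,18.5,0],[0,0,0.02]],[[0,0,-15],[0,0,0]],[[0,0,-15],[0,0,0]],[[0,0,0],[0,0,0]],[[0,0,0],[0,0,0]],[[0,0,0],[0,0,0]]]}}

```text
clock: 32.55
eef_pos: [0.5802, 0.299, 0.0556]
tcp_rot: [-0.099, 0.995, -0.0, -0.0]
contact_force: [0.4, 0.6, -2.9]
grip_width: 0.0475
finger_force: 30.0
```

```bash
python3 - <<'E'
from rig import env
import numpy as np
s=env.sense();q=s["tcp_rot"];print(s["eef_pos"],q,2*np.arctan2(q[1],q[0])-np.pi/2)
E
```

```text
[0.58024133 0.29904705 0.0556105 ] [-9.91511896e-02  9.95072377e-01 -7.63875726e-05 -1.99427972e-05] 1.7694250695281863
```

Call:
{"api": "move_arm", "payload": {"plan": [[[0,1,-8],[0,0,0]],[[0,0,-6],[0,0,0]],[[0,0,-2],[0,0,0]],[[0,0,-2],[0,0,0]],[[0,0,-1],[0,0,0]],[[0,0,0],[0,0,0]]]}}

```text
clock: 33.15
eef_pos: [0.5799, 0.3012, 0.0365]
tcp_rot: [-0.1, 0.995, -0.0, -0.0]
contact_force: [0.4, -0.4, -1.9]
grip_width: 0.0479
finger_force: 30.0
```

Call:
{"api": "move_arm", "payload": {"plan": [[[0,0,-1],[0,0,0]],[[0,0,0],[0,0,0]],[[0,0,0],[0,0,0]]]}}

```text
clock: 33.45
eef_pos: [0.58, 0.3012, 0.0357]
tcp_rot: [-0.1, 0.995, 0.0, 0.0]
contact_force: [0.1, 0.5, -2.7]
grip_width: 0.0476
finger_force: 30.0
```

Call:
{"api": "move_arm", "payload": {"plan": [[[0,0,-0.7],[0,0,0]],[[0,0,0],[0,0,0]],[[0,0,0],[0,0,0]]]}}

```text
clock: 33.75
eef_pos: [0.5799, 0.3011, 0.0349]
tcp_rot: [-0.1, 0.995, 0.0, 0.0]
contact_force: [-0.6, 0.2, -3.0]
grip_width: 0.0479
finger_force: 30.0
```

Call:
{"api": "move_arm", "payload": {"plan": [[[0,0,0],[0,0,0]],[[0,0,0],[0,0,0]],[[0,0,0],[0,0,0]],[[0,0,0],[0,0,0]],[[0,0,0],[0,0,0]],[[0,0,0],[0,0,0]]], "claw": 0.9}}

```text
clock: 34.35
eef_pos: [0.58, 0.3012, 0.035]
tcp_rot: [-0.1, 0.995, 0.0, 0.0]
contact_force: [0.0, 0.2, 0.3]
grip_width: 0.0796
finger_force: 0.0
```

Call:
{"api": "move_arm", "payload": {"plan": [[[0,0,15],[0,0,0]],[[0,0,30],[0,0,0]],[[0,0,40],[0,0,0]],[[0,0,30],[0,0,0]],[[0,0,0],[0,0,0]]]}}

```text
clock: 34.85
eef_pos: [0.5839, 0.3031, 0.1577]
tcp_rot: [-0.1, 0.995, 0.002, 0.006]
contact_force: [-0.4, -0.3, 0.3]
grip_width: 0.0794
finger_force: 0.0
```

Call:
{"api": "move_arm", "payload": {"plan": [[[-20,-40,0],[0,0,0]],[[-20,-40,0],[0,0,0]],[[-20,-40,0],[0,0,0]],[[-10,-45,0],[0,0,0]],[[-10,-45,0],[0,0,0]],[[0,-45,0],[0,0,0]],[[0,-45,0],[0,0,0]],[[0,-45,0],[0,0,0]]]}}

```text
clock: 35.65
eef_pos: [0.4991, -0.0454, 0.1497]
tcp_rot: [-0.1, 0.995, 0.0, -0.0]
contact_force: [1.0, 0.6, -0.7]
grip_width: 0.0793
finger_force: 0.0
```

```bash
python3 - <<'E'
from h import *
print(env.sense()["eef_pos"])
c=env.camera("top");d=env.camera("side")
cv2.imwrite("pics/n4.png",cv2.resize(np.hstack([c["image"][160:290,130:330],d["image"][160:290,230:430]]),None,fx=2,fy=2,interpolation=cv2.INTER_CUBIC))
E
```

```text
[ 0.49905459 -0.04542429  0.14974063]
```

View pics/n4.png

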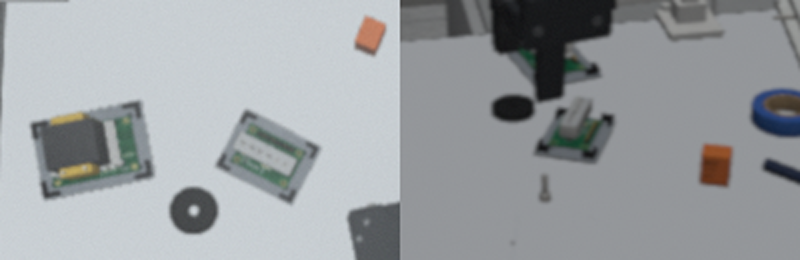

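The stack is upright in the top crop (core at (75,147)), the small job is intact, and the wick, bolt and relay stand where they were. I'll move the arm clear and take one closer final check.

Call:
{"api": "move_arm", "payload": {"plan": [[[-5,-45,5],[0,0,0]],[[-5,-45,5],[0,0,0]],[[-5,-45,5],[0,0,0]],[[-5,-45,5],[0,0,0]],[[-5,-45,5],[0,0,0]],[[-5,-45,5],[0,0,0]],[[-5,-45,5],[0,0,0]],[[0,0,0],[0,0,0]]]}}

```text
clock: 36.55
eef_pos: [0.4648, -0.3631, 0.1854]
tcp_rot: [-0.098, 0.995, -0.001, 0.0]
contact_force: [-0.0, 1.4, -0.1]
grip_width: 0.0791
finger_force: 0.0
```

```bash
python3 - <<'E'
from h import *
c=env.camera("top");d=env.camera("side")
g=cv2.cvtColor(c["image"],cv2.COLOR_BGR2GRAY);m=np.zeros_like(g);m[212:252,150:188]=(g[212:252,150:188]<90)*255
m=cv2.morphologyEx(m,cv2.MORPH_OPEN,np.ones((9,9)))
k=max(cv2.findContours(m,0,cv2.CHAIN_APPROX_NONE)[0],key=cv2.contourArea)[:,0]
print(cv2.minAreaRect((plane(c,k,.086)[:,:2]*1000).astype(np.float32)))
print(green(c,(140,200,215,265),.0105),green(d,(285,210,345,250),.0105))
cv2.imwrite("pics/n5.png",cv2.resize(np.hstack([c["image"][200:270,140:215],d["image"][160:250,270:345][:70]]),None,fx=5,fy=5,interpolation=cv2.INTER_CUBIC))
E
```

```text
((579.9659423828125, 296.9107971191406), (37.64887237548828, 54.288902282714844), 7.57076358795166)Traceback (most recent call last):
  File "<stdin>", line 7, in <module>
  File "h.py", line 25, in green
    v,u=np.nonzero(m);r=cv2.minAreaRect((plane(c,np.c_[u+x0,v+y0],z)[:,:2]*1000).astype(np.float32))
                                         ~~~~~^^^^^^^^^^^^^^^^^^^^^^
  File "h.py", line 11, in plane
    o,d=ray(c,uv); return o+d*((z-o[2])/d[:,2])[:,None]
        ~~~^^^^^^
  File "h.py", line 6, in ray
    n=cv2.undistortPoints(uv[:,None],K,np.array([c["k1"],0,0,0,0.]))[:,0]
      ~~~~~~~~~~~~~~~~~~~^^^^^^^^^^^^^^^^^^^^^^^^^^^^^^^^^^^^^^^^^^^
cv2.error: OpenCV(4.12.0) /io/opencv/modules/calib3d/src/undistort.dispatch.cpp:347: error: (-215:Assertion failed) CV_IS_MAT(_src) && CV_IS_MAT(_dst) && (_src->rows == 1 || _src->cols == 1) && (_dst->rows == 1 || _dst->cols == 1) && _src->cols + _src->rows - 1 == _dst->rows + _dst->cols - 1 && (CV_MAT_TYPE(_src->type) == CV_32FC2 || CV_MAT_TYPE(_src->type) == CV_64FC2) && (CV_MAT_TYPE(_dst->type) == CV_32FC2 || CV_MAT_TYPE(_dst->type) == CV_64FC2) in function 'cvUndistortPointsInternal'
```

The transformer's top measures at (580, 297–300) mm over the heat sink, which is well within tolerance, and nothing touches the gripper. I'll hand the job in.

```bash
python3 -c "
from rig import env
print(env.sign_off())"
```

```text
the job is handed in; nothing more can be done
None
```

Both bonding jobs are set up and handed in at about 37 s of the 131 s allowed: all five parts placed and released, and the relay, bolt and wick left where they stood. My last close-up check didn't run, so the final state rests on the picture before it and a measured transformer position; the sign-off gave no verdict.

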